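Hang the component bins on the bench rail and clamp the end stop

TASK

Put the component bins up on the bench rail: loosen the clamp knob of the rail's sliding end stop and slide the stop out of the way, then hang every bin by hooking its angled rear strip over the cleat, between the fixed end plate and the stop, each fully down and level, the front facing out. Slide the stop up so that the bins are closed together against the fixed end plate with no gaps, turn the knob fully tight again, and leave the board, syringe and bottle on the bench where they are.

Things in the scene. Friction and masses are not known exactly. Their poses are not given: they have to be found in the camera images.
- rail: Hook-on rail, fixed: grey-posted stand 408 mm wide (posts at y = +-192 mm, 24 mm wide, 172 mm high) with an aluminium cleat along y. Origin on the bench under the line in which the bins' strips hang; x to the rear (bins hang on the -x side, facing the robot), y along the rail, z up. A rest bar, front face at x = -10.5 mm, z 116 to 132 mm, meets a hung bin's lower back.
- cleat (a point): Mid cleat, rail frame (0, 0, 170 mm). The cleat is a 4 mm plate leaning 30 degrees off vertical: the back of its free top edge is at x = -1.5 mm, z = 170 mm, its foot 12 mm further back and 21 mm lower. Behind it is an open trough, 21 mm wide at the top, 21 mm deep, closed at the rear by an upright web (front face x = +20 mm, top z = 172 mm).
- end_face (a point): Centre of the inner face of the fixed steel end plate at the rail's left (+y) end: rail frame (-54, +170, 146 mm). It faces -y; the plate spans x = -96 to -12 mm, z = 120 to 172 mm.
- stop (a joint): Sliding end stop on the cleat: distance (m) of its face from the fixed end plate's face, 0 to 0.300, growing to -y. Loose, it slides with about 2 N (plus 2 to 5 N per hung bin it pushes); clamped, it resists about 50 N. It can be slid by holding its knob. Its plate is like the end plate; an aluminium saddle 32 mm long (top z = 192 mm) stands on its -y side.
- stop_face (a point): Centre of the stop's face, which looks to the fixed end plate (+y): rail x = -54 mm, z = 146 mm.
- knob (a joint): Clamp knob on top of the stop, angle in rad about its vertical axis: 0 = fully tight (end of travel; as found), 1.35 = fully loose (other end). Anticlockwise seen from above loosens (value grows). It grips the rail below about 0.8; 0.1 N m turns it; it stays where it is left.
- knob_grip (a point): Middle of the knob's black bar grip, on the knob's axis: rail x = +8 mm, z = 220 mm, 16 mm to the -y side of the stop's face. The bar is 57 mm long, 11 mm thick, z 207 to 233 mm, over a 30 mm round hub; the point's x axis runs along it: across the rail (along rail x) at 0 rad, and it turns with the knob.
- bin1: Grey two-pocket bin with a few black chips; may be absent. 90 mm deep (x), 62 wide (y); sides 50, front 30, back 62 high; 0.13 kg. Origin under its centre; low front to -x, back to +x. Between the pockets stands a grip fin 11 mm thick (y), 56 long (x), centred, top at z = 87. Hung home: level, axes along the rail's, origin at rail x = -54, z = 112 mm (1 to 3 mm play).
- bin1_left (a point): Centre of bin1's left (+y) side, bin frame (0, 31, 34 mm).
- bin1_right (a point): Centre of bin1's right (-y) side, bin frame (0, -31, 34 mm).
- bin2: Grey two-pocket bin with a few silver cans; may be absent. 90 mm deep (x), 62 wide (y); sides 50, front 30, back 62 high; 0.13 kg. Origin under its centre; low front to -x, back to +x. Between the pockets stands a grip fin 11 mm thick (y), 56 long (x), centred, top at z = 87. Hung home: level, axes along the rail's, origin at rail x = -54, z = 112 mm (1 to 3 mm play).
- bin2_left (a point): Centre of bin2's left (+y) side, bin frame (0, 31, 34 mm).
- bin2_right (a point): Centre of bin2's right (-y) side, bin frame (0, -31, 34 mm).
- bin3: Grey two-pocket bin with a few white connectors; may be absent. 90 mm deep (x), 62 wide (y); sides 50, front 30, back 62 high; 0.13 kg. Origin under its centre; low front to -x, back to +x. Between the pockets stands a grip fin 11 mm thick (y), 56 long (x), centred, top at z = 87. Hung home: level, axes along the rail's, origin at rail x = -54, z = 112 mm (1 to 3 mm play).
- bin3_left (a point): Centre of bin3's left (+y) side, bin frame (0, 31, 34 mm).
- bin3_right (a point): Centre of bin3's right (-y) side, bin frame (0, -31, 34 mm).
- bin4: Grey two-pocket bin with a few copper tabs; may be absent. 90 mm deep (x), 62 wide (y); sides 50, front 30, back 62 high; 0.13 kg. Origin under its centre; low front to -x, back to +x. Between the pockets stands a grip fin 11 mm thick (y), 56 long (x), centred, top at z = 87. Hung home: level, axes along the rail's, origin at rail x = -54, z = 112 mm (1 to 3 mm play).
- bin4_left (a point): Centre of bin4's left (+y) side, bin frame (0, 31, 34 mm).
- bin4_right (a point): Centre of bin4's right (-y) side, bin frame (0, -31, 34 mm).
- bin1_strip (a point): Inner root of bin1's hook strip, bin frame (54, 0, 58 mm); all bins alike. At rail x = 0, z = 170 mm when home. Aluminium, 56 mm wide: from the back (x = 45) a 4 mm ledge at z 58 to 62, then a 4 mm plate, 20 mm long, down and back at 30 degrees off vertical, tip at x 64 to 67.5, z 41; the cleat enters the slot between. Front tipped up 20 degrees, the plate stands near upright.
- board: Green circuit board, 62 x 62 x 4 mm, lying on the bench; origin under its centre. A bystander.
- syringe: Paste syringe with blue end pieces, about 115 mm long (x), 36 mm wide, lying on the bench; origin under its middle. A bystander.
- flux_bottle: Amber flux bottle, 42 mm across, 85 mm tall, standing; origin under its centre. A bystander.
Not all that is in view belongs to the job. Leave any green or purple look-alike of the bin1 alone.

How it is judged (in metres and radians):
On the way:
1. the clamp knob is turned loose (past 0.9 rad) (value of joint knob above 0.9 rad), for 0.2 s.
At the end, for the whole second after the job is handed in: Every bin hangs at rest on the cleat: within 6 mm of home front to back and 4 mm in height, tilt below 0.1 rad; each left side within 8 mm of the end plate or another bin's right side; the stop within 8 mm of a bin's right side; knob below 0.2 rad (x of bin1 in the frame of rail between -0.06 and -0.048 m and z of bin1 in the frame of rail between 0.108 and 0.116 m and angle between each of bin1, bin2, bin3, bin4's own z axis and vertical below 0.1 rad and x of bin2 in the frame of rail between -0.06 and -0.048 m and z of bin2 in the frame of rail between 0.108 and 0.116 m and x of bin3 in the frame of rail between -0.06 and -0.048 m and z of bin3 in the frame of rail between 0.108 and 0.116 m and x of bin4 in the frame of rail between -0.06 and -0.048 m and z of bin4 in the frame of rail between 0.108 and 0.116 m and (distance between bin1_left and end_face below 0.008 m or distance between bin1_left and bin2_right below 0.008 m or distance between bin1_left and bin3_right below 0.008 m or distance between bin1_left and bin4_right below 0.008 m) and (distance between bin2_left and end_face below 0.008 m or distance between bin2_left and bin1_right below 0.008 m or distance between bin2_left and bin3_right below 0.008 m or distance between bin2_left and bin4_right below 0.008 m) and (distance between bin3_left and end_face below 0.008 m or distance between bin3_left and bin1_right below 0.008 m or distance between bin3_left and bin2_right below 0.008 m or distance between bin3_left and bin4_right below 0.008 m) and (distance between bin4_left and end_face below 0.008 m or distance between bin4_left and bin1_right below 0.008 m or distance between bin4_left and bin2_right below 0.008 m or distance between bin4_left and bin3_right below 0.008 m) and linear speed of each of bin1, bin2, bin3, bin4 below 0.02 m/s and distance between any of bin1_right, bin2_right, bin3_right, bin4_right and stop_face below 0.008 m and value of joint knob below 0.2 rad); the robot touches nothing.
It fails at once if the board is moved by more than 40 mm (distance of board from where it was at the start of the episode above 0.04 m).
It fails at once if the syringe is moved by more than 40 mm (distance of syringe from where it was at the start of the episode above 0.04 m).
It fails at once if the flux bottle is moved by more than 40 mm (distance of flux_bottle from where it was at the start of the episode above 0.04 m).
Of bin1, bin2, bin3, bin4 only 3 to 4 are there at a start; the rules pass over those that are not, and their reading is None.
At some moment in a run one of bin1, bin2, bin3, bin4 may be knocked a few centimetres aside while the robot is not near it.
Once in a run the grip may slacken for a moment while it holds something.
It also fails if it takes over 208 s, if anything falls off the work surface, if the arm or the gripper's body presses on something with over 40 N, if the wrist force passes 120 N, or if a joint passes its speed limit or range.

ROBOT

A 6-joint arm with a two-finger parallel gripper is mounted at the origin on the work surface. World frame = base frame: x ahead of the robot, y to its left, z up, the work surface at z = 0. Lengths are in m, angles in degrees, forces in N, time in s.
With the tool pointing down it reaches from about 0.35 to 0.875 m from the base axis. Payload 4.2 kg.
Tool frame: the origin (TCP) lies on the front face of the gripper's body, between the roots of the fingers; the fingertips stand finger_overhang ahead of it and the grasp point (between the pads) lies 51 mm ahead of it (finger_overhang is the distance from the TCP to the fingertips, in m); z points along the fingers, y is the line along which they close (so a half turn about z gives the same grasp; the last joint's range is limited). The gripper opens to 87 mm and grips with 3 to 60 N. Pads are 19 mm wide; open, the fingers measure 117 mm over their backs; the gripper's body (75 mm by 190 mm) begins 51 mm behind the grasp point.
Start: joints at [78.472, 22.042, 0.453, 0, -68.411, -14.817], TCP at [0.277, 0.56, 0.292] pointing down, gripper open.
Joint ranges: [-179.83, 179.83], [-69.29, 118.12], [-61.27, 80.66], [-181.25, 117.63], [-171.15, -9.14], [-177.46, 177.46]. Speed limits (degrees/s): [159.86, 159.86, 180, 180, 180, 180].

INTERFACE

Orientations are given as a 3x3 rotation matrix whose columns are the frame's x, y, z axes.
In Python, from station import sense, capture, camera_model, finish_job, finger_overhang gives the robot as it stands. The module is installed in compiled form; this text tells all that it offers.
- The arm moves only by the tool jog_arm, never from a script. Its argument "rows" is a list that holds one entry, the list of rows, each a list of 4 numbers: the shift along the tool's x, y, z in m, then the turn about the tool's z in rad. A call has 1 to 20 rows; each row shifts and turns the commanded pose from where the row before left it, along the tool's axes as they then stand; what a row does not reach is not made up. A row lasts 1/8 s, in which the tool goes at most 62.5 mm and 10.7 degrees, less where a joint would pass 70% of its speed; a pose out of reach is approached as far as the arm can. A call is refused whole if a number of a shift passes 0.0625 or a number of a turn 0.188, either way. A call with a gripper value outside its range is refused whole. "claw" is the opening, from 0 (shut) to 1 (fully open), set as the call begins (left out, the last holds). The fingers move at their own pace and stop on an object; the grip force is fixed at half the most. Time passes only in rows, so rows that do not move let the fingers close. It gives the time, the measured TCP pose, the force, the opening and the grip force at its end, in the units of the state.
- sense(): the state, without advancing time (a new reading comes with each control period).
- capture(name): name is "side" or "top"; returns the picture (420x560x3 uint8, red, green, blue); there is no depth.
- camera_model(name): a dict with "fovy" (degrees; the focal length in pixels is half the picture's height over the tangent of half this angle, whatever the lens; pixels are square), "cx", "cy" (the principal point, pixels), "eye" and "rotation" of the camera in the world. Camera axes: x right, y down, z forward; pixel columns grow to the right and rows downward; lengths in m; the calibration is good to about 2 mm. A picture is of the moment at which its call begins. camera_model takes no time and is no camera call.
- finish_job(): hands the job in; it is judged then, once.
The state is a dict: "time_s": time; "joints": joint angles; "joint_velocities": joint speeds; "effort": joint torques, N m; "tcp_pos": TCP position; "ee_rot": TCP orientation; "wrist_force": force on the tool from outside, world axes, zero at the start; "moment": the same for the moment, N m; "gripper_width": opening from 0.0 (shut) to 1.0 (fully open); "gripper_force": force on a finger pad.
Only numpy, scipy, OpenCV 4.12 (cv2) and the standard library are available. Lean on these libraries where they do the work, as an engineer would, in place of code of your own. Each camera call takes 0.05 s, during which the arm holds its last target. There are 200 camera calls.

## Working session

There is one attempt and no reset: what is moved stays moved. The work goes in short steps, Python scripts to look and compute and a tool call to move; the robot and the scene stay as the last step left them, time stands still between calls to the robot, and variables do not carry over. Pictures are saved under pics/ and viewed, at most 14 in all, crops included, and the job is handed in when it is done.

Besides the shell and the picture viewer there is one more tool, called after "Request:" as name(argument=value, ...) on one line, values as JSON. jog_arm: Moves the arm, as the interface text tells. Its arguments: {"type":"object","properties":{"rows":{"type":"array"},"claw":{"type":"number"}},"required":["rows"]}

```bash
mkdir -p pics
python3 - <<'E'
from station import *
import cv2,numpy as np
np.set_printoptions(precision=4,suppress=True)
for n in("side","top"):
    cv2.imwrite(f"pics/{n}0.png",capture(n)[:,:,::-1]); print(n,camera_model(n))
print(sense(),finger_overhang)
E
```

```text
side {'fovy': 50.20660060525236, 'cx': 282.69071323298243, 'cy': 206.46338408416557, 'eye': array([ 0.3912, -0.6118,  0.9906]), 'rotation': array([[ 0.9681, -0.2011,  0.1495],
       [-0.2501, -0.7352,  0.6301],
       [-0.0168, -0.6473, -0.762 ]])}
top {'fovy': 42.21415443078192, 'cx': 273.1926724559602, 'cy': 202.2092836920246, 'eye': array([0.4587, 0.0481, 1.4921]), 'rotation': array([[ 0.0149, -0.9959,  0.089 ],
       [-0.9997, -0.0129,  0.0221],
       [-0.0208, -0.0893, -0.9958]])}
{'time_s': 0.1, 'joints': array([ 78.472 ,  22.0873,   0.3878,  -0.0225, -68.4107, -14.8152]), 'joint_velocities': array([-0.0496, -0.1287,  0.2148,  0.2213,  0.0158,  0.0005]), 'effort': array([ -0.0009, -39.1688,  18.7937,   4.232 ,   0.0135,  -0.0001]), 'tcp_pos': array([0.2772, 0.5597, 0.2913]), 'ee_rot': array([[ 0.8961, -0.4439, -0.0007],
       [-0.4439, -0.8961, -0.0018],
       [ 0.0001,  0.002 , -1.    ]]), 'wrist_force': array([-0.295 , -0.1428,  0.5026]), 'moment': array([0.0196, 0.0264, 0.0204]), 'gripper_force': 0.0, 'gripper_width': 1.000867352001838} 0.0697
```

View pics/side0.png

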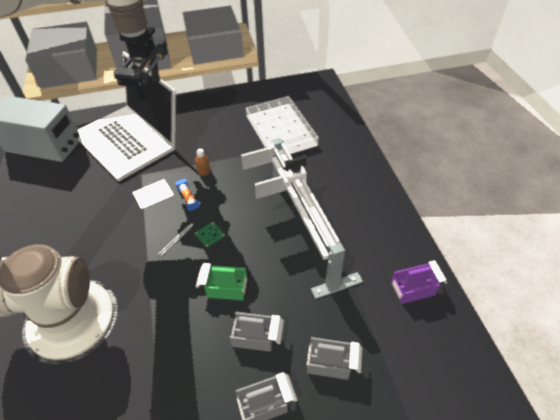

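View pics/top0.png

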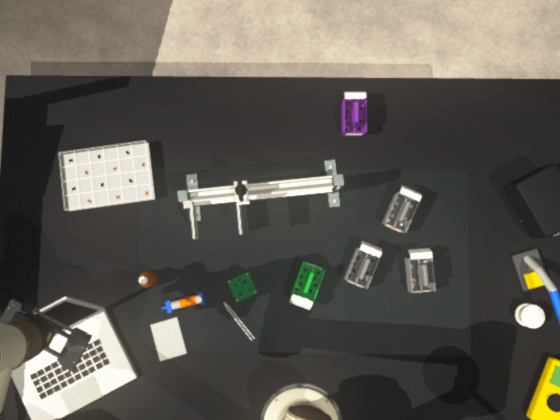

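Candidates in the top view are grey bins at (402,210), (363,265) and (421,271). The look-alikes are green at (308,284) and purple at (355,113), and I'll leave both alone. Next is a close crop to check this and to measure.

```bash
cat > h.py <<'E'
import cv2,numpy as np
from station import *
np.set_printoptions(precision=4,suppress=True)
def ray(n,p):
    m=camera_model(n); f=210/np.tan(np.radians(m['fovy']/2))
    d=m['rotation']@np.array([(p[0]-m['cx'])/f,(p[1]-m['cy'])/f,1.]); return m['eye'],d
def onz(n,p,z):
    e,d=ray(n,p); return e+d*(z-e[2])/d[2]
def proj(n,P):
    m=camera_model(n); f=210/np.tan(np.radians(m['fovy']/2))
    c=m['rotation'].T@(np.asarray(P)-m['eye']); return np.array([m['cx']+f*c[0]/c[2],m['cy']+f*c[1]/c[2]])
def tri(a,b):
    (e1,d1),(e2,d2)=ray('top',a),ray('side',b)
    s=np.linalg.lstsq(np.c_[d1,-d2],e2-e1,rcond=None)[0]
    return (e1+s[0]*d1+e2+s[1]*d2)/2
def crop(n,x0,y0,x1,y1,k,name):
    im=capture(n)[y0:y1,x0:x1,::-1]
    cv2.imwrite(f"pics/{name}.png",cv2.resize(im,None,fx=k,fy=k,interpolation=cv2.INTER_CUBIC))
E
python3 - <<'E'
from h import *
crop('top',175,155,445,305,2.95,'t1'); crop('side',190,130,390,420,2.05,'s1')
E
```

```text
(no output)
```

View pics/t1.png

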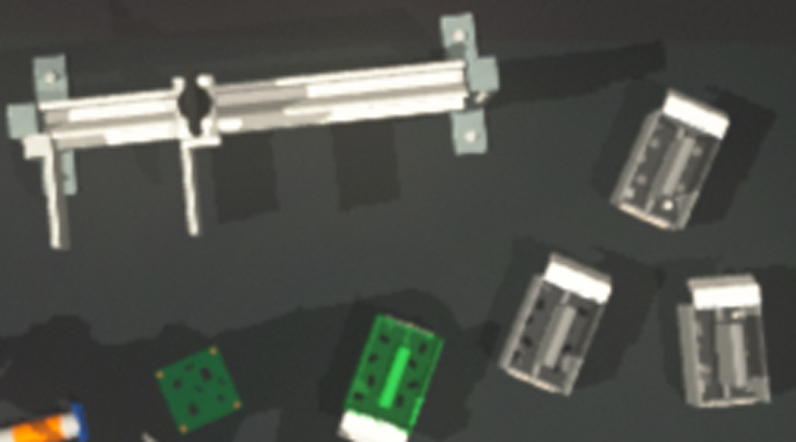

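View pics/s1.png

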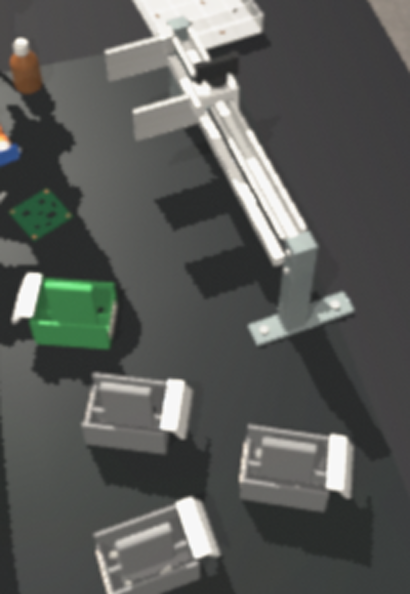

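Run:
```python
from h import *
T=capture('top');S=capture('side')
cv2.imwrite('pics/T.png',T[:,:,::-1]);cv2.imwrite('pics/S.png',S[:,:,::-1])
k=2.95
pl=np.array([175+20/k,155+120/k]);pr=np.array([175+484/k,155+75/k])
L=onz('top',pl,.172);R=onz('top',pr,.172);d=L-R;print('posts',L,R,np.linalg.norm(d),'yaw',np.degrees(np.arctan2(-d[0],d[1])))
def blobs(n,im,roi,amin):
    g=cv2.cvtColor(im,cv2.COLOR_RGB2HSV); m=((g[...,2]>215)&(g[...,1]<40)).astype(np.uint8)
    x0,y0,x1,y1=roi; z=np.zeros_like(m); z[y0:y1,x0:x1]=m[y0:y1,x0:x1]
    c,l,s,ce=cv2.connectedComponentsWithStats(z)
    for i in range(1,c):
        if s[i,4]>=amin:
            r=cv2.minAreaRect(np.argwhere(l==i)[:,::-1].astype(np.float32)); print(n,s[i],ce[i],r)
blobs('top',T,(335,170,450,300),25); blobs('side',S,(220,300,370,420),25)
for n,im,roi in(('top',T,(225,170,255,210)),('side',S,(275,145,315,185))):
    x0,y0,x1,y1=roi; m=(im[y0:y1,x0:x1].max(2)<50); p=np.argwhere(m)[:,::-1]+[x0,y0]
    c,l,s,ce=cv2.connectedComponentsWithStats(m.astype(np.uint8)); print(n,s[1:],ce[1:]+[x0,y0])
print('col300',T[170:205,300].max(1)); print('col270',T[170:210,270].max(1))
print('row225 (plates)',T[225,185:250].max(1))
```

```text
posts [0.5898 0.3014 0.172 ] [ 0.6321 -0.0826  0.172 ] 0.38631009750865625 yaw 6.285894409940639
top [400 188  22  13 132] [410.3409 193.8864] ((410.31158447265625, 193.91436767578125), (21.186708450317383, 6.207043647766113), 24.443954467773438)
top [360 244  22  13 142] [370.3169 250.2254] ((370.3707275390625, 250.30172729492188), (21.665565490722656, 6.565322399139404), 23.198589324951172)
top [410 252  22   7 140] [420.8857 255.0143] ((420.5, 255.0), (6.0, 21.0), 90.0)
side [268 315  12  25 204] [273.7353 327.1373] ((273.7090759277344, 327.1063537597656), (8.356513023376465, 24.624515533447266), 8.53076457977295)
side [349 342  10  27 229] [353.821  355.2795] ((353.9103698730469, 355.07586669921875), (8.968913078308105, 26.076284408569336), 4.763641834259033)
side [276 373  18  29 269] [284.3123 386.9851] ((284.2500305175781, 386.75), (28.776723861694336, 9.486832618713379), 71.56504821777344)
top [] []
side [[ 18   3  22  10  96]
 [ 11  14  20  12 132]] [[305.3021 152.8229]
 [296.0833 164.2424]]
col300 [ 68  72  72  71  71  69  68  81 161 239 243 229 253 253 253 247 191 178
 192 231 248 247 254 254 249 138  71  66  66  66  65  65  64  66  65]
col270 [ 63  64  66  68  70  70  70  68  66  66  76 148 236 246 181 194 204 203
 185 142 135 150 178 198 201 202 201 181 110  76  73  73  74  73  73  73
  75  73  72  74]
row225 (plates) [ 68  68  68  69  69  85 167 234 220 139 110 103  89  72  69  69  70  69
  70  71  71  70  70  71  70  70  71  70  72  72  72  72  72  71  72  70
  71  71  71  71  70  71  71  70  71  70  70  71  71  71  69  69  85 167
 233 217 125  95  73  70  72  70  70  67  60]
```

Run:
```python
from h import *
T=cv2.imread('pics/T.png')[:,:,::-1]
for P in [(237.6,225),(193.9,225)]: print(onz('top',P,.172))
g=T.max(2)
print(g[175:206,228:256])
print('plate ends col191-194'); print(g[230:246,188:202]); print(g[226:242,234:246])
# predicted points for guess
th=np.radians(6.29);M=np.array([.611,.1094])
xr=np.array([np.cos(th),np.sin(th)]);yr=np.array([-np.sin(th),np.cos(th)])
W=lambda x,y,z:[*(M+x*xr+y*yr),z]
for q in [(-96,170,172),(-1.5,0,170),(-6,0,168),(20,0,172),(-10.5,0,116),(-10.5,0,132),(-10.5,-80,116),(20,-80,172),(-6,-80,168)]: print(q,proj('top',W(*[v/1000 for v in q])),proj('side',W(*[v/1000 for v in q])))
```

```text
[0.5199 0.1631 0.172 ]
[0.5184 0.2696 0.172 ]
[[ 62  62  62  62  62  61  62  63  63  62  64  62  62  64  64  62  63  64
   65  65  64  66  66  65  66  67  68  68]
 [ 63  64  63  63  64  64  64  64  64  65  66  65  66  66  67  66  65  68
   67  69  67  67  69  69  68  68  68  69]
 [ 64  66  64  66  68  68  68  68  67  69  69  68  68  68  68  68  67  68
   68  68  69  69  69  69  68  69  70  71]
 [ 65  67  67  67  69  67  68  67  69  69  70  70  69  66  66  68  69  68
   68  68  69  70  67  69  67  67  69  67]
 [ 63  66  67  68  69  68  68  69  68  69  69  69  66  63  69  78  78  77
   75  68  68  68  66  65  67  66  65  66]
 [ 64  64  67  68  69  73  80  85  81  75  70  68  67  75 117 156 150 141
  125  81  65  64  65  64  64  65  65  65]
 [ 62  64  65  65  68 106 156 173 158 108  75  68  69 104 195 242 235 215
  187 113  70  65  64  66  66  65  65  65]
 [ 62  65  64  64  76 141 222 241 228 151  82  70  71 119 226 253 252 236
  200 135  82  67  70  71  71  73  75  77]
 [ 66  65  64  64  72 127 212 242 231 151  82  70  67  92 188 247 248 240
  196 149 113 101 103 112 118 131 132 134]
 
[... 4154 characters left out ...]
[ 68  67  68  68  67  67  67  68  68  67  68  67]
 [ 68  67  67  67  67  69  67  68  68  67  68  67]
 [ 66  67  66  67  67  67  65  66  68  67  68  68]
 [ 67  66  67  68  66  67  67  68  67  67  68  67]]
(-96, 170, 172) [194.3784 233.8448] [243.7267 154.6216]
(-1.5, 0, 170) [260.3791 188.7481] [300.781  189.2141]
(-6, 0, 168) [260.5853 190.6577] [299.0911 190.2525]
(20, 0, 172) [259.5292 179.965 ] [308.7937 186.3192]
(-10.5, 0, 116) [261.6461 194.6642] [297.2434 204.3921]
(-10.5, 0, 132) [261.3792 194.0083] [297.2932 200.2947]
(-10.5, -80, 116) [292.9514 191.6306] [309.42   227.3492]
(20, -80, 172) [292.08   176.7998] [321.9101 209.2251]
(-6, -80, 168) [293.0973 187.5041] [311.7947 213.395 ]
```

```bash
cat >> h.py <<'E'
TH=np.radians(6.29); O=np.array([.5996,.1081])
xr=np.array([np.cos(TH),np.sin(TH)]);yr=np.array([-np.sin(TH),np.cos(TH)])
def W(x,y,z=0): return np.array([*(O+(x*xr+y*yr)/1000),z/1000])
def strips(n,im,roi,zz=.058):
    g=cv2.cvtColor(im,cv2.COLOR_RGB2HSV); m=((g[...,2]>190)&(g[...,1]<40)).astype(np.uint8)
    x0,y0,x1,y1=roi; z=np.zeros_like(m); z[y0:y1,x0:x1]=m[y0:y1,x0:x1]
    c,l,s,ce=cv2.connectedComponentsWithStats(z); out=[]
    for i in range(1,c):
        if s[i,4]>=60:
            P=np.array([onz(n,p[::-1],zz)[:2] for p in np.argwhere(l==i)])
            u=np.linalg.svd(P-P.mean(0))[2][0]; u=u*np.sign(u[1])
            out.append((ce[i],P.mean(0),np.degrees(np.arctan2(-u[0],u[1])),s[i,4]))
    return out
E
python3 - <<'E'
from h import *
T=cv2.imread('pics/T.png')[:,:,::-1].copy();S=cv2.imread('pics/S.png')[:,:,::-1].copy()
for q in [(8,48,220),(-96,170,172),(-96,64,172)]: print(q,proj('top',W(*q)),proj('side',W(*q)))
print('knob',W(8,48,220))
a=strips('top',T,(335,170,450,300));b=strips('side',S,(220,300,370,420))
for i,j in((0,1),(1,0),(2,2)):
    p=tri(a[i][0],b[j][0]); t=np.radians(a[i][2]); o=p[:2]-.056*np.array([np.cos(t),np.sin(t)])
    print(a[i],'tri',p,'side yaw',b[j][2],'origin',o, 'fin ends px',[proj('top',[*(o+s*.028*np.array([np.cos(t),np.sin(t)])),.087]) for s in(1,-1)])
v=T.max(2); 
import sys
for x0,y0,x1,y1 in((345,250,382,292),(405,256,436,296),(384,192,422,234)):
    m=((v>120)&(v<205)).astype(np.uint8)[y0:y1,x0:x1]; c,l,s,ce=cv2.connectedComponentsWithStats(m)
    for i in range(1,c):
        if s[i,4]>25: print(x0,s[i],ce[i]+[x0,y0])
E
```

```text
(8, 48, 220) [239.2678 189.1242] [292.9301 162.3271]
(-96, 170, 172) [194.7814 238.5495] [239.6139 155.7342]
(-96, 64, 172) [238.169  234.3817] [252.0971 182.7117]
knob [0.6023 0.1567 0.22  ]
(array([410.527, 193.973]), array([ 0.6134, -0.282 ]), np.float64(-23.629400588627806), np.int32(148)) tri [ 0.6147 -0.2822  0.0589] side yaw -23.509907884676903 origin [ 0.5634 -0.2597] fin ends px [array([408.883 , 202.1167]), array([400.2603, 221.8628])]
(array([370.3161, 250.2065]), array([ 0.4641, -0.1762]), np.float64(-21.05038179546442), np.int32(155)) tri [ 0.4654 -0.1763  0.0584] side yaw -22.664168749542085 origin [ 0.4131 -0.1562] fin ends px [array([368.2034, 259.8603]), array([360.309 , 280.3256])]
(array([420.872, 254.878]), array([ 0.4539, -0.3077]), np.float64(3.6168723868058676), np.int32(164)) tri [ 0.4558 -0.3081  0.0573] side yaw 6.6703628870714615 origin [ 0.3999 -0.3116] fin ends px [array([424.6703, 265.2095]), array([426.2856, 287.344 ])]
345 [  0   0  25  38 249] [357.7269 270.241 ]
345 [21 26  6 13 41] [367.9512 280.8537]
405 [ 8  1 20  7 53] [424.0943 259.9434]
405 [  0   2  31  35 475] [417.9242 277.52  ]
384 [  0   0  30  41 335] [398.0388 211.9104]
384 [20 28  8 12 38] [406.9737 224.8158]
```

Request:
jog_arm(rows=[[[0, 0, -0.005, 0.1837], [0, 0, -0.005, 0.1837], [0, 0, -0.005, 0.1837], [0, 0, -0.005, 0.1837], [0, 0, -0.005, 0.1837], [0, 0, -0.005, 0.1837], [0, 0, -0.005, 0.1837], [0, 0, -0.005, 0.1837], [0, 0, -0.005, 0.1837], [0, 0, -0.005, 0.1837], [0, 0, -0.005, 0.1837], [0, 0, -0.005, 0.1837], [0, 0, -0.005, 0.1837], [0, 0, -0.005, 0.1837], [0, 0, 0, 0]]], claw=0.5)

```text
time_s: 2.17
tcp_pos: [0.2773, 0.5602, 0.3626]
ee_rot: [[-0.994, -0.112, 0.0], [-0.112, 0.994, 0.001], [-0.0, 0.001, -1.0]]
wrist_force: [0.1, -0.1, -0.2]
gripper_width: 0.502
gripper_force: 0.0
```

Request:
jog_arm(rows=[[[-0.0278, -0.0438, 0, 0], [-0.0278, -0.0438, 0, 0], [-0.0278, -0.0438, 0, 0], [-0.0278, -0.0438, 0, 0], [-0.0278, -0.0438, 0, 0], [-0.0278, -0.0438, 0, 0], [-0.0278, -0.0438, 0, 0], [-0.0278, -0.0438, 0, 0], [-0.0278, -0.0438, 0, 0], [-0.0278, -0.0438, 0, 0], [0, 0, 0, 0], [0, 0, 0, 0]]])

```text
time_s: 3.68
tcp_pos: [0.6015, 0.1552, 0.3618]
ee_rot: [[-0.994, -0.111, -0.001], [-0.111, 0.994, -0.0], [0.001, -0.0, -1.0]]
wrist_force: [-0.8, -1.0, 0.7]
gripper_width: 0.503
gripper_force: 0.0
```

```bash
cat >> h.py <<'E'
def to(p,yaw=None):
    "shift in present tool axes to TCP p, turn to yaw (deg, world angle of tool x)"
    s=sense(); R=s['ee_rot']; y=np.degrees(np.arctan2(R[1,0],R[0,0]))
    print('tcp',s['tcp_pos'],'yaw %.2f'%y,'shift',R.T@(np.asarray(p)-s['tcp_pos']),'t',s['time_s'],'j6 %.1f'%s['joints'][5],'w %.3f'%s['gripper_width'])
    if yaw is not None: print('turn %.4f'%(-np.radians((yaw-y+180)%360-180)))
E
python3 - <<'E'
from h import *
to(W(8,46.5,280),6.29-180)
T=capture('top')[:,:,::-1]
a=[cv2.resize(T[y:y+44,x:x+40],None,fx=6.5,fy=6.5,interpolation=cv2.INTER_CUBIC) for x,y in((384,190),(344,248),(404,254))]
cv2.imwrite('pics/bins.png',np.hstack(a))
E
```

```text
tcp [0.6015 0.1552 0.3618] yaw -173.63 shift [-0.001  -0.0001  0.0818] t 3.675 j6 -113.0 w 0.503
turn 0.0015
```

View pics/bins.png

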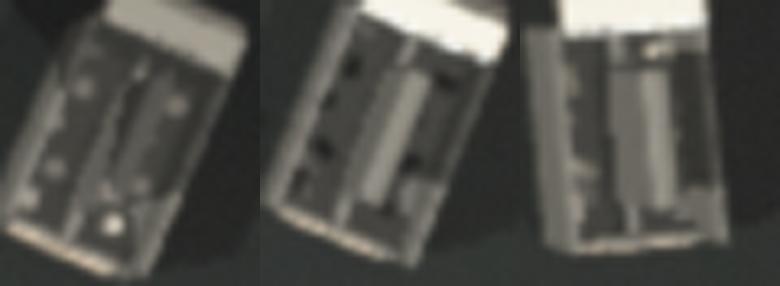

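Request:
jog_arm(rows=[[[-0.001, 0, 0.03, 0], [0, 0, 0.03, 0], [0, 0, 0.021, 0], [0, 0, 0, 0], [0, 0, 0, 0]]])

```text
time_s: 4.35
tcp_pos: [0.6029, 0.1563, 0.2826]
ee_rot: [[-0.994, -0.112, 0.002], [-0.112, 0.994, 0.001], [-0.002, 0.0, -1.0]]
wrist_force: [-0.3, 0.5, 0.3]
gripper_width: 0.499
gripper_force: 0.0
```

Request:
jog_arm(rows=[[[0, 0, 0, 0], [0, 0, 0, 0], [0, 0, 0, 0], [0, 0, 0, 0], [0, 0, 0, 0], [0, 0, 0, 0]]], claw=0)

```text
time_s: 5.1
tcp_pos: [0.6028, 0.155, 0.2814]
ee_rot: [[-0.994, -0.11, 0.0], [-0.11, 0.994, -0.001], [0.0, -0.001, -1.0]]
wrist_force: [-0.8, -3.1, 0.1]
gripper_width: 0.123
gripper_force: 30.0
```

Run:
```python
from h import *
for p in((364.3,268.7),(423.9,274.3)): print(onz('top',p,.087))
```

```text
[ 0.4166 -0.1563  0.087 ]
[ 0.4048 -0.3077  0.087 ]
```

Request:
jog_arm(rows=[[[0, 0, 0, -0.13], [0, 0, 0, -0.13], [0, 0, 0, -0.13], [0, 0, 0, -0.13], [0, 0, 0, -0.13], [0, 0, 0, -0.13], [0, 0, 0, -0.13], [0, 0, 0, -0.13], [0, 0, 0, -0.13], [0, 0, 0, -0.13], [0, 0, 0, 0], [0, 0, 0, 0], [0, 0, 0, 0]]])

```text
time_s: 6.72
tcp_pos: [0.6037, 0.1557, 0.2813]
ee_rot: [[-0.162, -0.987, 0.003], [-0.987, 0.162, 0.001], [-0.001, -0.002, -1.0]]
wrist_force: [6.1, -0.3, -2.6]
gripper_width: 0.123
gripper_force: 30.0
```

Run:
```python
from h import *
s=sense();print(s['wrist_force'],s['moment'],s['gripper_width'])
to(W(8,-140,281.4))
```

```text
[ 6.1138 -0.3272 -2.6147] [-0.1457 -1.6533  0.0093] 0.12280218944014784
tcp [0.6037 0.1557 0.2813] yaw -99.31 shift [ 0.1803 -0.049  -0.0002] t 6.725 j6 -38.6 w 0.123
```

Request:
jog_arm(rows=[[[0.01, -0.0028, 0, 0], [0.0185, -0.0052, 0, 0], [0.0185, -0.0052, 0, 0], [0.0185, -0.0052, 0, 0], [0.0185, -0.0052, 0, 0], [0.0185, -0.0052, 0, 0], [0.0185, -0.0052, 0, 0], [0.0185, -0.0052, 0, 0], [0.0185, -0.0052, 0, 0], [0.0185, -0.0052, 0, 0], [0, 0, 0, 0], [0, 0, 0, 0], [0, 0, 0, 0]]])

```text
time_s: 8.35
tcp_pos: [0.6244, -0.027, 0.2814]
ee_rot: [[-0.161, -0.987, 0.003], [-0.987, 0.161, 0.0], [-0.001, -0.003, -1.0]]
wrist_force: [6.0, -0.7, -2.3]
gripper_width: 0.122
gripper_force: 30.0
```

Request:
jog_arm(rows=[[[0, 0, 0, 0], [0, 0, 0, 0], [0, 0, 0, 0], [0, 0, -0.02, 0], [0, 0, -0.05, 0], [0, 0, -0.05, 0], [0, 0, 0, 0]]], claw=0.5)

```text
time_s: 9.22
tcp_pos: [0.6241, -0.027, 0.4068]
ee_rot: [[-0.16, -0.987, 0.01], [-0.987, 0.16, 0.001], [-0.002, -0.009, -1.0]]
wrist_force: [-0.0, 0.2, -1.0]
gripper_width: 0.497
gripper_force: 0.0
```

Run:
```python
from h import *
to([.4166,-.1563,.30],-21.3-180)
```

```text
tcp [ 0.6241 -0.027   0.4068] yaw -99.21 shift [0.161  0.1852 0.1047] t 9.225 j6 -21.6 w 0.497
turn 1.7818
```

Request:
jog_arm(rows=[[[0, 0, 0, 0.1782], [0, 0, 0, 0.1782], [0, 0, 0, 0.1782], [0, 0, 0, 0.1782], [0, 0, 0, 0.1782], [0, 0, 0, 0.1782], [0, 0, 0, 0.1782], [0, 0, 0, 0.1782], [0, 0, 0, 0.1782], [0, 0, 0, 0.1782], [0.0293, -0.0392, 0, 0], [0.0293, -0.0392, 0.02, 0], [0.0293, -0.0392, 0.03, 0], [0.0293, -0.0392, 0.03, 0], [0.0293, -0.0392, 0.03, 0], [0, 0, 0.04, 0], [0, 0, 0, 0], [0, 0, 0, 0]]])

```text
time_s: 11.48
tcp_pos: [0.4166, -0.1561, 0.2523]
ee_rot: [[-0.932, 0.363, 0.001], [0.363, 0.932, -0.001], [-0.001, -0.0, -1.0]]
wrist_force: [0.9, 0.4, -0.1]
gripper_width: 0.498
gripper_force: 0.0
```

```bash
sed -i 's/O=np.array(\[.5996,.1081\])/O=np.array([.6009,.1082])/' h.py
python3 - <<'E'
from h import *
to([.4166,-.1563,.127],-21.3-180)
T=capture('top');S=capture('side');cv2.imwrite('pics/T.png',T[:,:,::-1])
for n,i,r in(('top',T,(335,170,450,300)),('side',S,(220,300,370,420))):
  for a in strips(n,i,r): print(n,*a)
E
```

```text
tcp [ 0.4166 -0.1561  0.2523] yaw 158.73 shift [ 0.0002 -0.0001  0.1253] t 11.475 j6 -111.8 w 0.498
turn 0.0005
top [410.3957 193.9281] [ 0.6135 -0.2817] -24.125053564587084 139
top [371.1531 249.5612] [ 0.4658 -0.1784] -23.376622724638697 98
top [421.7297 254.9189] [ 0.4538 -0.3099] 2.240790966085672 74
top [359.9243 281.477 ] [ 0.3825 -0.1491] -9.822763514834211 912
side [273.519  327.6905] [ 0.4662 -0.1772] -22.645462763365963 210
side [353.7582 355.25  ] [ 0.6161 -0.2818] -23.027599657568192 244
side [283.5297 386.3465] [ 0.4556 -0.3063] 7.587977427194611 202
```

Request:
jog_arm(rows=[[[0, 0, 0.04, 0], [0, 0, 0.04, 0], [0, 0, 0.03, 0], [0, 0, 0.015, 0], [0, 0, 0, 0], [0, 0, 0, 0]]])

```text
time_s: 12.32
tcp_pos: [0.4169, -0.1561, 0.1273]
ee_rot: [[-0.932, 0.363, 0.002], [0.363, 0.932, -0.0], [-0.002, 0.001, -1.0]]
wrist_force: [1.0, -0.5, -0.9]
gripper_width: 0.498
gripper_force: 0.0
```

Request:
jog_arm(rows=[[[0, 0, 0, 0], [0, 0, 0, 0], [0, 0, 0, 0], [0, 0, 0, 0], [0, 0, 0, 0], [0, 0, -0.02, 0], [0, 0, -0.05, 0], [0, 0, -0.06, 0], [0, 0, -0.06, 0], [0, 0, 0, 0], [0, 0, 0, 0]]], claw=0)

```text
time_s: 13.7
tcp_pos: [0.4149, -0.1559, 0.3154]
ee_rot: [[-0.931, 0.364, -0.001], [0.364, 0.931, 0.001], [0.002, 0.0, -1.0]]
wrist_force: [-1.0, 0.7, -1.0]
gripper_width: 0.125
gripper_force: 30.0
```

Run:
```python
from h import *
print(sense()['gripper_width'],sense()['gripper_force'])
to(W(-54,136,360),6.29-180)
crop('side',200,230,320,330,6,'hand')
```

```text
0.12543383479753706 29.96530860196799
tcp [ 0.4149 -0.1559  0.3154] yaw 158.66 shift [ 0.0339  0.4092 -0.0444] t 13.7 j6 -111.8 w 0.125
turn -0.4823
```

View pics/hand.png

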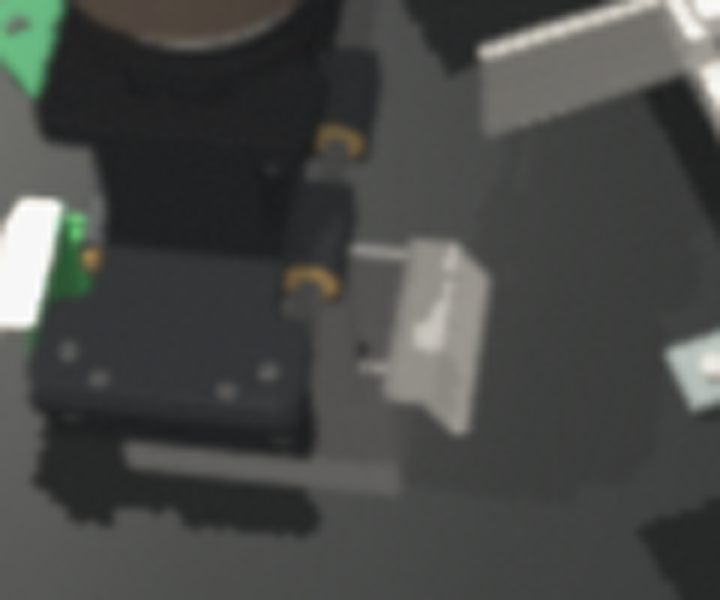

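Run:
```python
from h import *
z=.3154-.1273+.062
s=sense();R=s['ee_rot']
def f(c): return np.array([200+(c[0]+.5)/6-.5,230+(c[1]+.5)/6-.5])
a,b=onz('side',f((457,242)),z),onz('side',f((423,403)),z)
a2,b2=onz('side',f((410,242)),z),onz('side',f((383,392)),z)
for P in(a,b,a2,b2): print(R.T@(P-s['tcp_pos']))
```

```text
[-0.0626  0.0286  0.0643]
[-0.0596 -0.0302  0.0644]
[-0.0475  0.027   0.0644]
[-0.0468 -0.0278  0.0644]
```

Request:
jog_arm(rows=[[[0, 0, 0, -0.12], [0, 0, 0, -0.12], [0, 0, 0, -0.12], [0, 0, 0, -0.12], [0, 0.02, 0, 0], [-0.008, 0.04, 0, 0], [-0.015, 0.04, 0, 0], [-0.018, 0.045, 0, 0], [-0.018, 0.045, 0, 0], [-0.018, 0.045, 0, 0], [-0.018, 0.045, 0, 0], [-0.018, 0.04, 0, 0], [-0.012, 0.035, 0, 0], [-0.007, 0.021, 0, 0], [0, 0, 0, 0], [0, 0, 0, 0]]])

```text
time_s: 15.75
tcp_pos: [0.506, 0.231, 0.3156]
ee_rot: [[-0.994, -0.107, -0.002], [-0.107, 0.994, -0.001], [0.002, -0.001, -1.0]]
wrist_force: [0.4, -0.0, -1.7]
gripper_width: 0.124
gripper_force: 30.0
```

Run:
```python
from h import *
print(sense()['gripper_width'],sense()['gripper_force'])
to(W(-54-2-13.9+3,134,239.5+24),6.29-180)
crop('side',210,110,330,210,6,'stage')
```

```text
0.12434545753796825 29.96530323754996
tcp [0.506  0.231  0.3156] yaw -173.84 shift [-0.014   0.0016  0.052 ] t 15.75 j6 -125.1 w 0.124
turn -0.0023
```

View pics/stage.png

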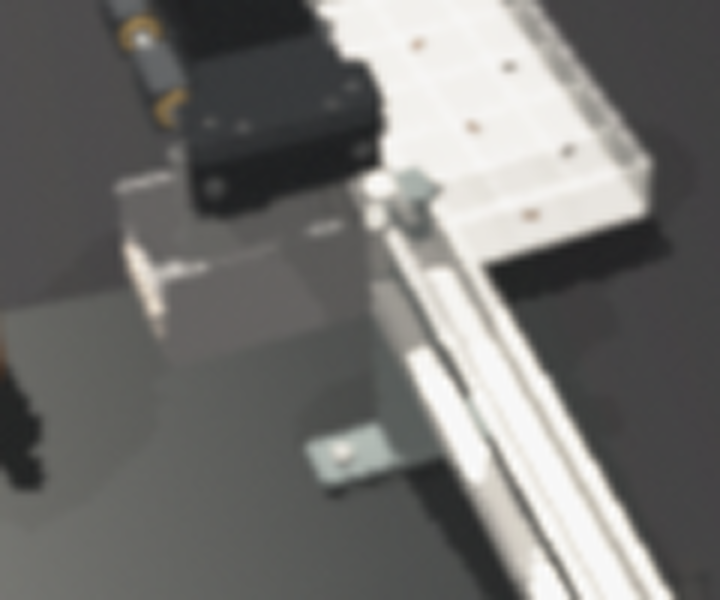

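Request:
jog_arm(rows=[[[0, 0.0016, 0.02, -0.002], [-0.004, 0, 0.02, 0], [-0.01, 0, 0.012, 0], [0, 0, 0, 0], [0, 0, 0, 0], [-0.0022, 0, 0.006, 0], [-0.003, 0, 0.006, 0], [-0.003, 0, 0.006, 0], [-0.0028, 0, 0.004, 0], [0, 0, 0, 0], [0, 0, 0, 0]]])

```text
time_s: 17.18
tcp_pos: [0.5298, 0.2356, 0.241]
ee_rot: [[-0.994, -0.109, -0.004], [-0.109, 0.994, -0.002], [0.004, -0.002, -1.0]]
wrist_force: [-4.7, -0.8, -3.6]
gripper_width: 0.12
gripper_force: 30.0
```

Run:
```python
from h import *
s=sense();print(s['wrist_force'],s['moment'],s['gripper_width'],s['gripper_force'])
to(W(-56,134,239.5),6.29-180)
crop('side',210,110,330,210,6,'hang')
```

```text
[-4.6681 -0.7982 -3.5741] [-0.1582  1.4588  0.1322] 0.12027427767147825 29.994841078296304
tcp [0.5298 0.2356 0.241 ] yaw -173.72 shift [-0.0007 -0.0004  0.0015] t 17.175 j6 -123.6 w 0.120
turn -0.0001
```

View pics/hang.png

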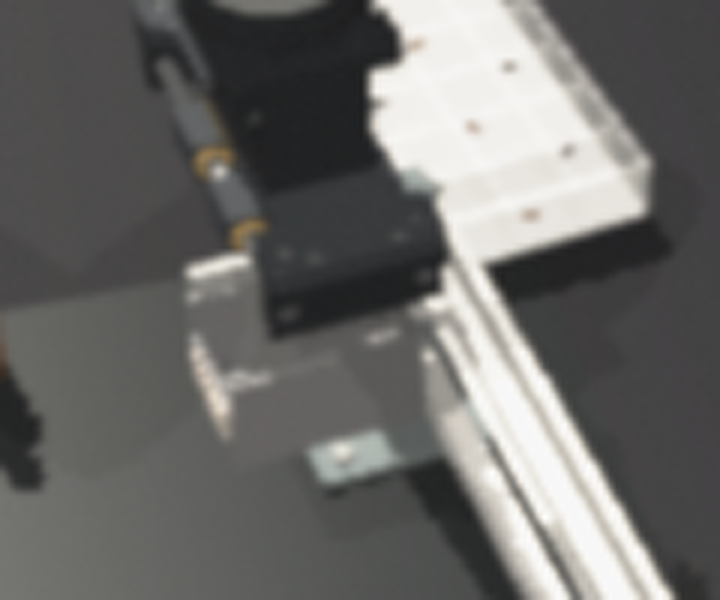

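Request:
jog_arm(rows=[[[0.001, 0, 0.0015, 0], [0, 0, 0.0015, 0], [0, 0, 0, 0], [0, 0, 0, 0]]])

```text
time_s: 17.73
tcp_pos: [0.5294, 0.2356, 0.2398]
ee_rot: [[-0.994, -0.11, -0.001], [-0.11, 0.994, -0.001], [0.001, -0.001, -1.0]]
wrist_force: [-5.9, -1.5, 1.9]
gripper_width: 0.121
gripper_force: 30.0
```

Request:
jog_arm(rows=[[[0, 0, 0, 0], [0, 0, 0, 0], [0, 0, 0, 0], [0, 0, 0, 0], [0, 0, -0.02, 0], [0, 0, -0.05, 0], [0, 0, -0.05, 0], [0.05, -0.03, -0.02, 0], [0.05, -0.03, 0, 0], [0.05, -0.03, 0, 0], [0.0, -0.03, 0, 0], [0, 0, 0, 0]]], claw=0.4)

```text
time_s: 19.23
tcp_pos: [0.3937, 0.0992, 0.38]
ee_rot: [[-0.994, -0.108, 0.002], [-0.108, 0.994, 0.001], [-0.002, 0.001, -1.0]]
wrist_force: [0.2, 0.8, -0.1]
gripper_width: 0.399
gripper_force: 0.0
```

Run:
```python
from h import *
to([.4048,-.3077,.25],5-180)
T=capture('top');S=capture('side')
for n,i,r in(('top',T,(335,170,450,300)),('side',S,(220,300,370,420))):
  for a in strips(n,i,r): print(n,*a)
crop('side',210,110,330,210,6,'hung')
for q in [(-99,134+31,162),(-99,134-31,162),(-99,134-31,142),(-9,103,162),(-9,103,174)]: print(q,(proj('side',W(*q))-[210,110])*6)
```

```text
tcp [0.3937 0.0992 0.38  ] yaw -173.81 shift [ 0.0332 -0.4058  0.1295] t 19.225 j6 -121.1 w 0.399
turn 0.0208
top [410.3806 193.903 ] [ 0.6135 -0.2816] -22.93547694478362 134
side [353.9255 355.2   ] [ 0.6165 -0.2818] -23.669559240461048 255
side [283.9948 387.0412] [ 0.4561 -0.3079] 4.867817010735489 194
(-99, 165, 162) [179.4191 299.1427]
(-99, 103, 162) [222.1112 392.0905]
(-99, 103, 142) [225.6637 424.203 ]
(-9, 103, 162) [417.886  337.5277]
(-9, 103, 174) [417.2784 317.7539]
```

View pics/hung.png

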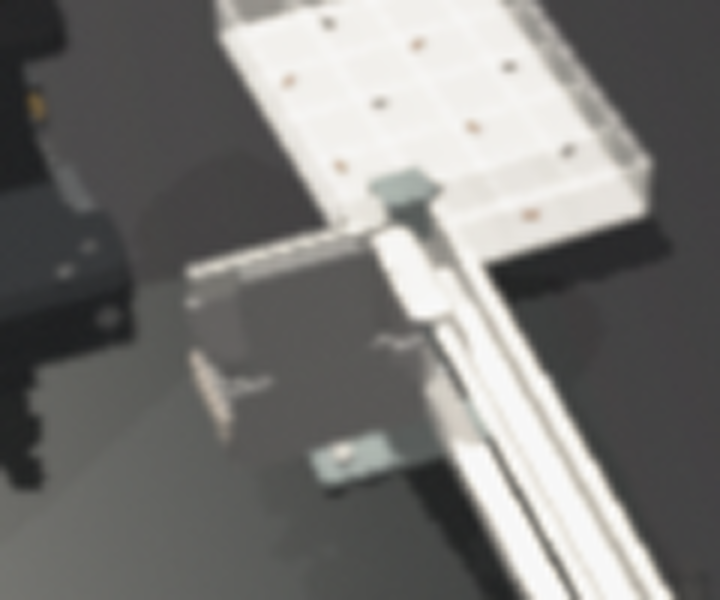

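Request:
jog_arm(rows=[[[0, -0.03, 0, 0], [0.002, -0.05, 0, 0], [0.005, -0.05, 0, 0], [0.006, -0.05, 0, 0], [0.006, -0.05, 0, 0], [0.006, -0.05, 0, 0], [0.006, -0.05, 0, 0], [0, -0.05, 0, 0], [0, -0.0277, 0.03, 0.02], [0, 0, 0.05, 0], [0, 0, 0.05, 0], [0, 0, 0.05, 0], [0, 0, 0, 0], [0, 0, 0, 0]]])

```text
time_s: 21.12
tcp_pos: [0.4098, -0.3087, 0.2007]
ee_rot: [[-0.996, -0.091, 0.002], [-0.091, 0.996, -0.002], [-0.002, -0.002, -1.0]]
wrist_force: [-0.3, 0.9, 0.5]
gripper_width: 0.402
gripper_force: 0.0
```

Run:
```python
from h import *
to([.4068,-.3095,.127],5-180)
S=capture('side')
for a in strips('side',S,(220,300,370,420)): print(*a)
crop('side',230,320,350,420,6,'c1')
for x,y in((28,5.5),(-28,5.5),(28,-5.5),(-28,-5.5)):
  t=np.radians(5);p=np.array([.4068,-.3095])+[(x*np.cos(t)-y*np.sin(t))/1e3,(x*np.sin(t)+y*np.cos(t))/1e3]
  print((proj('side',[*p,.087])-[230,320])*6)
```

```text
tcp [ 0.4098 -0.3087  0.2007] yaw -174.77 shift [ 0.0032 -0.0003  0.0737] t 21.125 j6 -66.0 w 0.402
turn 0.0040
[353.9222 355.2529] [ 0.6165 -0.2819] -23.509907884676903 257
[253.6546 370.5213]
[ 91.3379 429.4917]
[264.3408 402.5006]
[100.9059 462.3466]
```

View pics/c1.png

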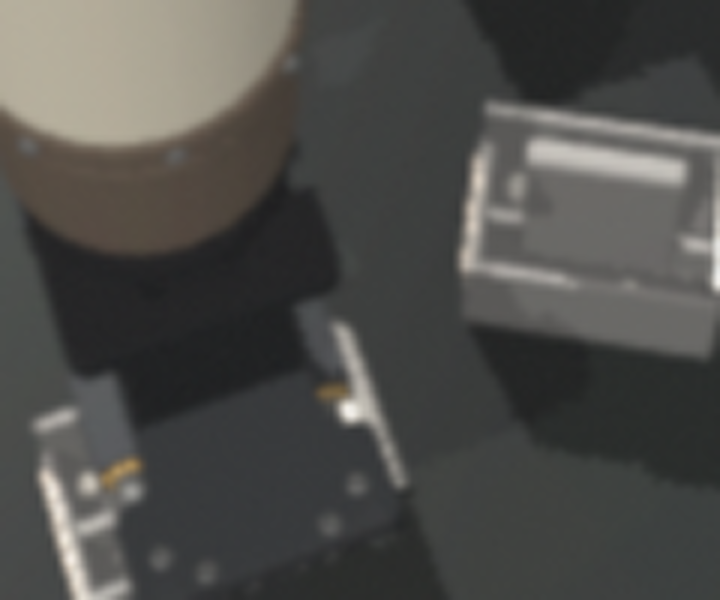

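Run:
```python
from h import *
S=cv2.imread('pics/S.png').max(2)
def fin(x0,y0,x1,y1):
    m=np.zeros_like(S);m[y0:y1,x0:x1]=(S[y0:y1,x0:x1]>130)
    c,l,s,ce=cv2.connectedComponentsWithStats(m)
    for i in range(1,c):
        if s[i,4]>25: print(s[i],ce[i],onz('side',ce[i],.087),cv2.minAreaRect(np.argwhere(l==i)[:,::-1].astype(np.float32)))
print('A');fin(310,335,347,365);print('C');fin(240,378,278,410)
o=np.array([.4068,-.3095]);t=np.radians(5);u=np.array([np.cos(t),np.sin(t)])
print(proj('side',[*o,.087]),proj('side',[*(o+.0525*u),.058]))
print(S[380:408,240:276:1])
```

```text
A
[311 337  36   7  70] [328.0857 340.2429] [ 0.5682 -0.2479  0.087 ] ((328.4483947753906, 340.34063720703125), (35.50387191772461, 1.9774311780929565), 8.615649223327637)
[318 343  27   8 131] [330.5573 346.542 ] [ 0.5689 -0.2623  0.087 ] ((330.8381652832031, 346.5520324707031), (26.457950592041016, 4.941858768463135), 8.746162414550781)
[310 344   7  16  39] [311.4872 352.1795] [ 0.527  -0.2637  0.087 ] ((313.0, 351.5), (15.0, 6.0), 90.0)
C
[240 378  38  13  91] [257.7473 383.1538] [ 0.4057 -0.2969  0.087 ] ((258.3117370605469, 383.1529235839844), (5.857122898101807, 38.72209167480469), 77.47119140625)
[243 385  31  18 180] [257.6111 392.1167] [ 0.4017 -0.3137  0.087 ] ((257.10003662109375, 392.2000427246094), (7.602630615234375, 33.09380340576172), 63.43495178222656)
[240 401   9   9  36] [243.0833 406.4167] [ 0.369  -0.3326  0.087 ] ((244.0, 405.0), (8.0, 8.0), 90.0)
[259.678  389.3268] [285.0083 385.1625]
[[ 76  75  76 ... 101 101 101]
 [ 76  76  76 ... 100 100  99]
 [ 75  75  76 ...  99  98  95]
 ...
 [214 157 110 ... 131 120 116]
 [214 168 128 ... 138 112 103]
 [206 181 153 ... 136 113 107]]
```

Request:
jog_arm(rows=[[[0.005, -0.002, 0.02, -0.01], [0, 0, 0.03, 0], [0, 0, 0.0237, 0], [0, 0, 0, 0], [0, 0, 0, 0]]])

```text
time_s: 21.85
tcp_pos: [0.4045, -0.3112, 0.1274]
ee_rot: [[-0.995, -0.1, 0.003], [-0.1, 0.995, -0.002], [-0.003, -0.002, -1.0]]
wrist_force: [-0.5, -0.2, -0.7]
gripper_width: 0.402
gripper_force: 0.0
```

Request:
jog_arm(rows=[[[0, 0, 0, 0], [0, 0, 0, 0], [0, 0, 0, 0], [0, 0, 0, 0], [0, 0, 0, 0], [0, 0, -0.02, 0], [0, 0, -0.05, 0], [0, 0, -0.06, 0], [0, 0, -0.06, 0], [0, 0, 0, 0], [0, 0, 0, 0]]], claw=0)

```text
time_s: 23.22
tcp_pos: [0.4026, -0.3102, 0.3145]
ee_rot: [[-0.995, -0.099, -0.001], [-0.099, 0.995, 0.002], [0.001, 0.002, -1.0]]
wrist_force: [0.7, -0.1, -3.0]
gripper_width: 0.121
gripper_force: 30.0
```

Run:
```python
from h import *
print(sense()['gripper_width'],sense()['gripper_force'])
to(W(-82,69,310),6.29-180)
crop('side',220,290,340,390,6,'c2')
```

```text
0.12146275253822714 29.95833050692454
tcp [ 0.4026 -0.3102  0.3145] yaw -174.30 shift [-0.1562  0.4647  0.0052] t 23.225 j6 -65.0 w 0.121
turn -0.0103
```

View pics/c2.png

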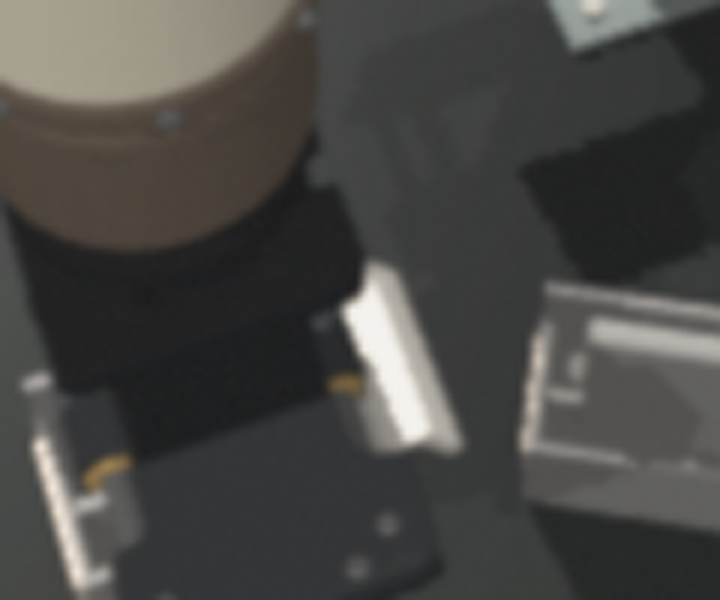

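Run:
```python
from h import *
z=.3145-.1274+.062
s=sense();R=s['ee_rot']
f=lambda c:np.array([220+(c[0]+.5)/6-.5,290+(c[1]+.5)/6-.5])
for c in((372,265),(428,437),(343,308),(403,447)): print(R.T@(onz('side',f(c),z)-s['tcp_pos']))
```

```text
[-0.0621  0.0229  0.0645]
[-0.0593 -0.0302  0.0643]
[-0.0498  0.0136  0.0645]
[-0.0518 -0.0304  0.0644]
```

Request:
jog_arm(rows=[[[0, 0.02, 0, -0.01], [-0.01, 0.045, 0, 0], [-0.017, 0.05, 0, 0], [-0.018, 0.05, 0, 0], [-0.018, 0.05, 0, 0], [-0.018, 0.05, 0, 0], [-0.018, 0.05, 0, 0], [-0.018, 0.05, 0, 0], [-0.018, 0.045, 0, 0], [-0.014, 0.035, 0, 0], [-0.006, 0.019, 0, 0], [0, 0, 0, 0], [0, 0, 0, 0]]])

```text
time_s: 24.9
tcp_pos: [0.5061, 0.1666, 0.3149]
ee_rot: [[-0.994, -0.109, -0.002], [-0.109, 0.994, -0.001], [0.002, -0.001, -1.0]]
wrist_force: [-0.5, 0.7, -1.6]
gripper_width: 0.125
gripper_force: 30.0
```

Run:
```python
from h import *
print(sense()['gripper_width'],sense()['gripper_force'])
to(W(-54-2-13.9+3,69,239.5+24),6.29-180)
```

```text
0.12452813658994101 29.958247868344188
tcp [0.5061 0.1666 0.3149] yaw -173.74 shift [-0.021   0.0007  0.0513] t 24.9 j6 -119.4 w 0.125
turn -0.0005
```

Request:
jog_arm(rows=[[[0, 0.0007, 0.02, 0], [-0.006, 0, 0.02, 0], [-0.015, 0, 0.0113, 0], [0, 0, 0, 0], [0, 0, 0, 0], [-0.0022, 0, 0.006, 0], [-0.003, 0, 0.006, 0], [-0.003, 0, 0.006, 0], [-0.002, 0, 0.005, 0], [0, 0, 0.003, 0], [0, 0, 0, 0], [0, 0, 0, 0]]])

```text
time_s: 26.4
tcp_pos: [0.5377, 0.1717, 0.2384]
ee_rot: [[-0.994, -0.11, 0.001], [-0.11, 0.994, 0.0], [-0.001, 0.0, -1.0]]
wrist_force: [1.4, 0.1, -1.3]
gripper_width: 0.121
gripper_force: 30.0
```

Run:
```python
from h import *
s=sense();print(s['wrist_force'],s['moment'],s['gripper_width'],s['gripper_force'])
to(W(-56,69,239.5),6.29-180)
```

```text
[ 1.4248  0.0616 -1.2572] [ 0.0679 -0.4287  0.0522] 0.12056514997425313 29.9618147383444
tcp [0.5377 0.1717 0.2384] yaw -173.69 shift [ 0.0002 -0.0011 -0.0011] t 26.4 j6 -117.9 w 0.121
turn 0.0003
```

Request:
jog_arm(rows=[[[0, 0, 0, 0], [0, 0, 0, 0], [0, 0, 0, 0], [0, 0, 0, 0], [0, 0, -0.02, 0], [0, 0, -0.05, 0], [0, 0, -0.06, 0], [0.05, 0, -0.02, 0], [0.05, 0, 0, 0], [0.03, 0, 0, 0], [0, 0, 0, 0], [0, 0, 0, 0]]], claw=0.4)

```text
time_s: 27.9
tcp_pos: [0.4087, 0.1575, 0.3885]
ee_rot: [[-0.994, -0.11, 0.001], [-0.11, 0.994, 0.0], [-0.001, 0.0, -1.0]]
wrist_force: [0.3, -0.5, -0.1]
gripper_width: 0.399
gripper_force: 0.0
```

Run:
```python
from h import *
to([.5689,-.2623,.25],-23.6-180)
T=capture('top');S=capture('side')
for n,i,r in(('top',T,(335,170,450,300)),('side',S,(220,300,370,420))):
  for a in strips(n,i,r): print(n,*a)
crop('side',210,110,350,240,5,'hung2')
```

```text
tcp [0.4087 0.1575 0.3885] yaw -173.69 shift [-0.113  -0.4349  0.1384] t 27.9 j6 -126.2 w 0.399
turn 0.5221
top [410.3235 193.8897] [ 0.6136 -0.2815] -23.28813391262493 136
side [353.9222 355.2529] [ 0.6165 -0.2819] -23.509907884676903 257
```

View pics/hung2.png

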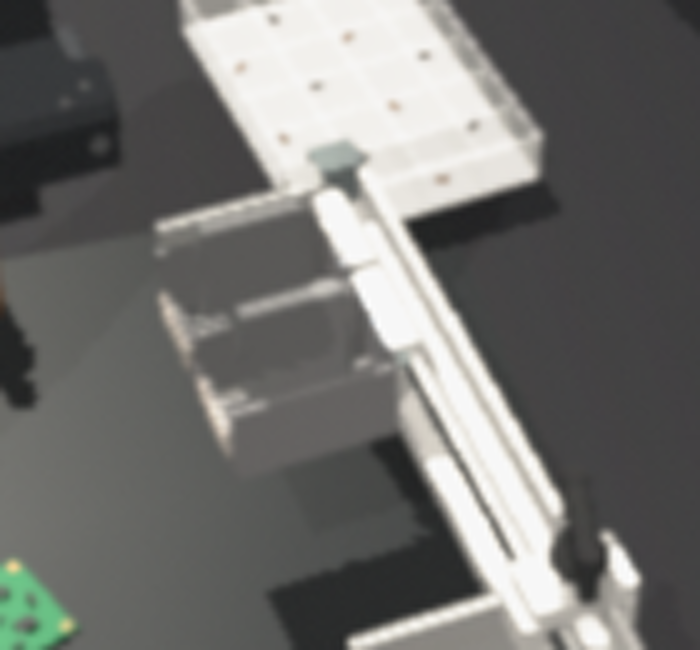

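Request:
jog_arm(rows=[[[-0.005, -0.02, 0, 0], [-0.012, -0.045, 0, 0], [-0.013, -0.05, 0, 0], [-0.013, -0.05, 0, 0], [-0.013, -0.05, 0, 0], [-0.013, -0.05, 0, 0], [-0.013, -0.05, 0, 0], [-0.013, -0.05, 0, 0], [-0.012, -0.045, 0, 0], [-0.006, -0.025, 0, 0], [0, 0, 0.03, 0.1305], [0, 0, 0.05, 0.1305], [0, 0, 0.05, 0.1305], [0, 0, 0.02, 0.1305], [0, 0, 0, 0], [0, 0, 0, 0]]])

```text
time_s: 30.05
tcp_pos: [0.5693, -0.2632, 0.2391]
ee_rot: [[-0.917, 0.399, 0.001], [0.399, 0.917, -0.001], [-0.002, -0.0, -1.0]]
wrist_force: [0.1, 0.1, -0.5]
gripper_width: 0.4
gripper_force: 0.0
```

Run:
```python
from h import *
to([.5689,-.2623,.127],-23.6-180)
for a in strips('side',capture('side'),(220,300,370,420)): print(*a)
```

```text
tcp [ 0.5693 -0.2632  0.2391] yaw 156.50 shift [0.0009 0.0006 0.1121] t 30.05 j6 -103.5 w 0.400
turn 0.0017
```

Request:
jog_arm(rows=[[[0.0008, 0.0006, 0.03, 0.0], [0, 0, 0.04, 0], [0, 0, 0.03, 0], [0, 0, 0.012, 0], [0, 0, 0, 0], [0, 0, 0, 0]]])

```text
time_s: 30.85
tcp_pos: [0.569, -0.262, 0.1281]
ee_rot: [[-0.917, 0.4, 0.003], [0.4, 0.917, -0.001], [-0.003, 0.0, -1.0]]
wrist_force: [-0.0, 1.5, 0.8]
gripper_width: 0.4
gripper_force: 0.0
```

Request:
jog_arm(rows=[[[0, 0, 0, 0], [0, 0, 0, 0], [0, 0, 0, 0], [0, 0, 0, 0], [0, 0, 0, 0], [0, 0, -0.02, 0], [0, 0, -0.05, 0], [0, 0, -0.06, 0], [0, 0, -0.06, 0], [0, 0, 0, 0], [0, 0, 0, 0]]], claw=0)

```text
time_s: 32.22
tcp_pos: [0.5672, -0.2614, 0.3151]
ee_rot: [[-0.916, 0.401, -0.002], [0.401, 0.916, 0.001], [0.002, 0.001, -1.0]]
wrist_force: [-0.8, -0.1, -2.6]
gripper_width: 0.12
gripper_force: 30.0
```

Run:
```python
from h import *
print(sense()['gripper_width'],sense()['gripper_force'])
to(W(-82,4,310),6.29-180)
crop('side',290,240,410,340,6,'c3')
```

```text
0.11987692601377598 29.966005735332146
tcp [ 0.5672 -0.2614  0.3151] yaw 156.37 shift [0.1904 0.3146 0.0057] t 32.225 j6 -103.7 w 0.120
turn -0.5222
```

View pics/c3.png

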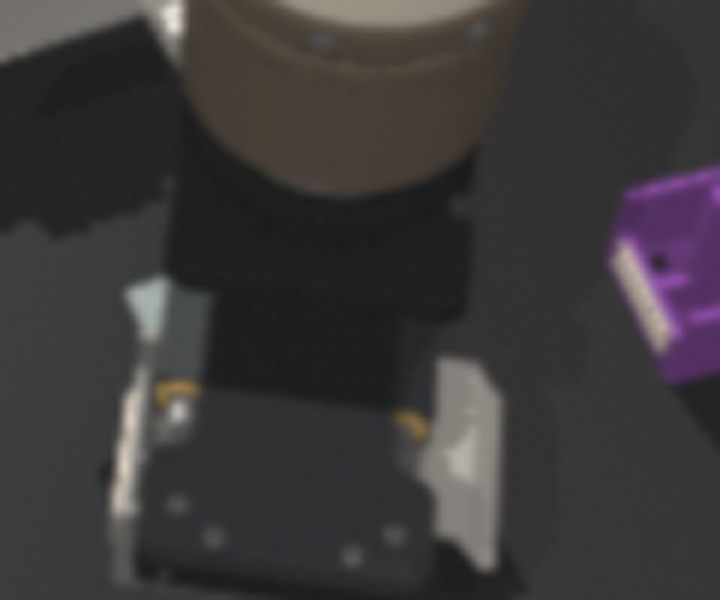

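Run:
```python
from h import *
z=.3151-.1278+.062
s=sense();R=s['ee_rot']
f=lambda c:np.array([290+(c[0]+.5)/6-.5,240+(c[1]+.5)/6-.5])
for c in((478,362),(472,545),(437,358),(435,535)): print(R.T@(onz('side',f(c),z)-s['tcp_pos']))
```

```text
[-0.0603  0.0289  0.0645]
[-0.0607 -0.0312  0.0645]
[-0.0479  0.0284  0.0646]
[-0.0499 -0.0297  0.0646]
```

Request:
jog_arm(rows=[[[0, 0, -0.005, -0.1305], [0, 0, -0.005, -0.1305], [0, 0, -0.005, -0.1305], [0, 0, -0.005, -0.1305], [0.02, 0.01, 0, 0], [0.02, 0.03, 0, 0], [0.005, 0.045, 0, 0], [0, 0.045, 0, 0], [0, 0.045, 0, 0], [0, 0.045, 0, 0], [0, 0.045, 0, 0], [0, 0.04, 0, 0], [0, 0.035, 0, 0], [-0.015, 0.02, 0.01, 0], [-0.02, 0.008, 0.01, 0], [0, 0, 0, 0], [0, 0, 0, 0]]])

```text
time_s: 34.4
tcp_pos: [0.5175, 0.1024, 0.315]
ee_rot: [[-0.994, -0.109, -0.003], [-0.109, 0.994, -0.001], [0.003, -0.001, -1.0]]
wrist_force: [-0.4, -0.2, -1.8]
gripper_width: 0.126
gripper_force: 30.0
```

Run:
```python
from h import *
print(sense()['gripper_width'],sense()['gripper_force'])
to(W(-54-2-13.9+3,4,239.9+24),6.29-180)
```

```text
0.12588046728652855 29.966149003012106
tcp [0.5175 0.1024 0.315 ] yaw -173.74 shift [-0.0167  0.0007  0.051 ] t 34.4 j6 -112.6 w 0.126
turn -0.0005
```

Request:
jog_arm(rows=[[[0, 0.0007, 0.02, 0], [-0.004, 0, 0.02, 0], [-0.0127, 0, 0.011, 0], [0, 0, 0, 0], [0, 0, 0, 0], [-0.0022, 0, 0.006, 0], [-0.003, 0, 0.006, 0], [-0.003, 0, 0.006, 0], [-0.002, 0, 0.005, 0], [0, 0, 0.003, 0], [0, 0, 0, 0], [0, 0, 0, 0]]])

```text
time_s: 35.9
tcp_pos: [0.5454, 0.1069, 0.2399]
ee_rot: [[-0.994, -0.11, 0.004], [-0.11, 0.994, 0.001], [-0.004, 0.001, -1.0]]
wrist_force: [4.9, -0.7, -2.2]
gripper_width: 0.123
gripper_force: 30.0
```

Run:
```python
from h import *
s=sense();print(s['wrist_force'],s['moment'],s['gripper_width'],s['gripper_force'])
to(W(-56,4,239.9),6.29-180)
```

```text
[ 4.8632 -0.744  -2.2125] [-0.0475 -1.8242  0.0586] 0.12327443840178418 29.973096381872892
tcp [0.5454 0.1069 0.2399] yaw -173.68 shift [ 0.0007 -0.0008 -0.    ] t 35.9 j6 -111.5 w 0.123
turn 0.0006
```

Request:
jog_arm(rows=[[[-0.001, 0, 0.001, 0], [0, 0, 0.001, 0], [0, 0, 0, 0], [0, 0, 0, 0]]])

```text
time_s: 36.4
tcp_pos: [0.546, 0.1069, 0.2385]
ee_rot: [[-0.994, -0.11, 0.003], [-0.11, 0.994, 0.001], [-0.003, 0.0, -1.0]]
wrist_force: [3.2, 1.4, 5.8]
gripper_width: 0.123
gripper_force: 30.0
```

Request:
jog_arm(rows=[[[0, 0, 0, 0], [0, 0, 0, 0], [0, 0, 0, 0], [0, 0, 0, 0], [0, 0, -0.02, 0], [0, 0, -0.05, 0], [0, 0, -0.06, 0], [0.05, 0, -0.02, 0], [0.05, 0, 0, 0], [0.05, 0, 0, 0], [0, 0, 0, 0], [0, 0, 0, 0]]], claw=0.4)

```text
time_s: 37.9
tcp_pos: [0.3963, 0.0904, 0.3876]
ee_rot: [[-0.994, -0.11, 0.001], [-0.11, 0.994, 0.001], [-0.001, 0.0, -1.0]]
wrist_force: [-0.0, -0.1, -0.6]
gripper_width: 0.402
gripper_force: 0.0
```

Run:
```python
from h import *
to([.6244,-.027,.3885],-99.3)
crop('side',210,110,350,240,5,'hung3')
```

```text
tcp [0.3963 0.0904 0.3876] yaw -173.68 shift [-0.2138 -0.1418 -0.0007] t 37.9 j6 -119.7 w 0.402
turn -1.2981
```

View pics/hung3.png

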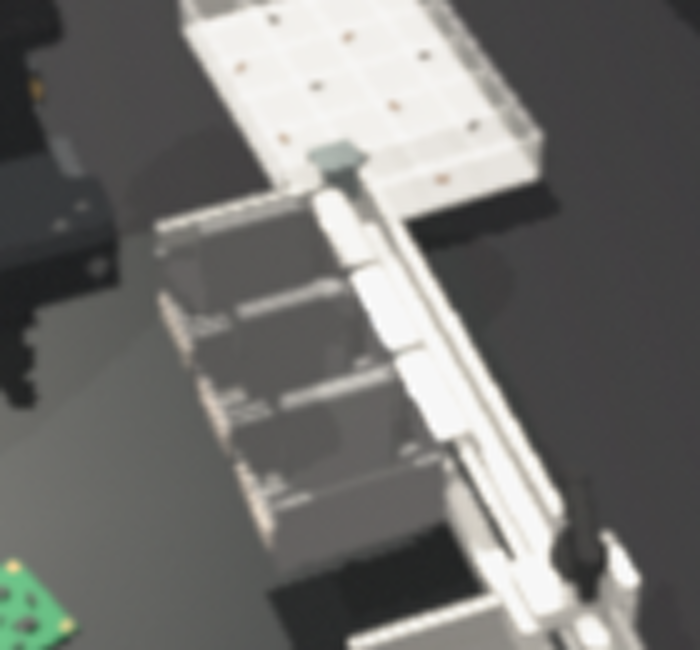

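Request:
jog_arm(rows=[[[-0.02, -0.0132, 0, 0], [-0.04, -0.0265, 0, -0.1623], [-0.045, -0.0301, 0, 0], [-0.045, -0.03, 0, 0], [0, 0, 0, 0]]])

```text
time_s: 38.58
tcp_pos: [0.5667, 0.0226, 0.3833]
ee_rot: [[-0.964, -0.265, -0.006], [-0.265, 0.964, -0.002], [0.006, -0.0, -1.0]]
wrist_force: [-0.8, 0.3, -0.9]
gripper_width: 0.399
gripper_force: 0.0
```

Run:
```python
from h import *
to([.6244,-.027,.3885],-99.3)
```

```text
tcp [0.5667 0.0226 0.3833] yaw -164.62 shift [-0.0425 -0.0631 -0.0054] t 38.575 j6 -93.3 w 0.399
turn -1.1401
```

Request:
jog_arm(rows=[[[-0.0213, -0.0315, -0.002, 0], [-0.0212, -0.0316, 0, 0], [0, 0, 0, -0.163], [0, 0, 0, -0.163], [0, 0, 0, -0.163], [0, 0, 0, -0.163], [0, 0, 0, -0.163], [0, 0, 0, -0.163], [0, 0, 0, -0.162], [0, 0, 0, 0], [0, 0, 0, 0]]])

```text
time_s: 39.95
tcp_pos: [0.6209, -0.0255, 0.389]
ee_rot: [[-0.16, -0.987, -0.001], [-0.987, 0.16, -0.0], [0.0, 0.001, -1.0]]
wrist_force: [0.6, 0.1, -0.0]
gripper_width: 0.403
gripper_force: 0.0
```

Run:
```python
from h import *
to([.6250,-.027,.2814],-99.3)
```

```text
tcp [ 0.6209 -0.0255  0.389 ] yaw -99.21 shift [ 0.0008 -0.0043  0.1076] t 39.95 j6 -21.8 w 0.403
turn 0.0015
```

Request:
jog_arm(rows=[[[0.0008, -0.0043, 0.03, 0], [0, 0, 0.04, 0], [0, 0, 0.03, 0], [0, 0, 0.008, 0], [0, 0, 0, 0], [0, 0, 0, 0]]])

```text
time_s: 40.7
tcp_pos: [0.6258, -0.0271, 0.2831]
ee_rot: [[-0.158, -0.987, 0.003], [-0.987, 0.158, 0.0], [-0.001, -0.003, -1.0]]
wrist_force: [0.1, 0.9, 0.3]
gripper_width: 0.395
gripper_force: 0.0
```

Request:
jog_arm(rows=[[[0, 0, 0, 0], [0, 0, 0, 0], [0, 0, 0, 0], [0, 0, 0, 0], [0, 0, 0, 0], [0, 0, 0, 0]]], claw=0)

```text
time_s: 41.45
tcp_pos: [0.6248, -0.0271, 0.2815]
ee_rot: [[-0.158, -0.987, -0.0], [-0.987, 0.158, -0.0], [0.0, 0.0, -1.0]]
wrist_force: [-2.1, 0.6, 2.2]
gripper_width: 0.122
gripper_force: 30.0
```

Run:
```python
from h import *
to(W(8,170-189-16,281.4))
```

```text
tcp [ 0.6248 -0.0271  0.2815] yaw -99.08 shift [-0.0983  0.028   0.0001] t 41.45 j6 -21.4 w 0.122
```

Request:
jog_arm(rows=[[[-0.00887, 0.00244, 0, 0], [-0.00887, 0.00244, 0, 0], [-0.00887, 0.00244, 0, 0], [-0.00887, 0.00244, 0, 0], [-0.00887, 0.00244, 0, 0], [-0.00887, 0.00244, 0, 0], [-0.00887, 0.00244, 0, 0], [-0.00887, 0.00244, 0, 0], [-0.00887, 0.00244, 0, 0], [-0.00887, 0.00244, 0, 0], [0, 0, 0, 0], [0, 0, 0, 0]]])

```text
time_s: 42.95
tcp_pos: [0.6144, 0.0655, 0.2815]
ee_rot: [[-0.157, -0.988, -0.001], [-0.988, 0.157, 0.001], [-0.001, 0.001, -1.0]]
wrist_force: [-5.0, 0.5, 6.3]
gripper_width: 0.12
gripper_force: 30.0
```

Request:
jog_arm(rows=[[[-0.0029, 0.0008, 0, 0], [-0.0029, 0.0008, 0, 0], [-0.0029, 0.0008, 0, 0], [0, 0, 0, 0], [0, 0, 0, 0]]])

```text
time_s: 43.58
tcp_pos: [0.6136, 0.0725, 0.2815]
ee_rot: [[-0.158, -0.987, -0.001], [-0.987, 0.158, -0.002], [0.002, 0.001, -1.0]]
wrist_force: [-3.9, -5.6, 4.7]
gripper_width: 0.126
gripper_force: 30.0
```

Run:
```python
from h import *
s=sense();d=s['tcp_pos'][:2]-O
print('rail',d@xr,d@yr,'dist',.170-d@yr-.016,'F',s['wrist_force'][:2]@xr,s['wrist_force'][:2]@yr,s['gripper_width'])
```

```text
rail 0.008728869166525408 -0.036841562302331925 dist 0.19084156230233196 F -4.460820318668188 -5.106273635605146 0.12639484205206963
```

Request:
jog_arm(rows=[[[-0.00145, 0.0004, 0, 0], [-0.00145, 0.0004, 0, 0], [0, 0, 0, 0], [0, 0, 0, 0]]])

```text
time_s: 44.08
tcp_pos: [0.6133, 0.075, 0.2815]
ee_rot: [[-0.158, -0.987, -0.001], [-0.987, 0.158, -0.003], [0.003, 0.001, -1.0]]
wrist_force: [-2.9, -7.3, 4.4]
gripper_width: 0.123
gripper_force: 30.0
```

Request:
jog_arm(rows=[[[-0.00145, 0.0004, 0, 0], [-0.00145, 0.0004, 0, 0], [0, 0, 0, 0], [0, 0, 0, 0]]])

```text
time_s: 44.58
tcp_pos: [0.6132, 0.0761, 0.2815]
ee_rot: [[-0.159, -0.987, -0.001], [-0.987, 0.159, -0.006], [0.006, 0.0, -1.0]]
wrist_force: [-0.3, -13.7, 3.3]
gripper_width: 0.128
gripper_force: 30.0
```

Run:
```python
from h import *
s=sense();d=s['tcp_pos'][:2]-O
print('rail',d@xr,d@yr,'dist',.170-d@yr-.016,'F',s['wrist_force'][:2]@xr,s['wrist_force'][:2]@yr,s['gripper_width'])
```

```text
rail 0.008755781479369035 -0.03321614077268177 dist 0.18721614077268178 F -1.762597161025744 -13.565056907736857 0.12814432790208677
```

Request:
jog_arm(rows=[[[-0.00145, 0.0004, 0, 0], [-0.00145, 0.0004, 0, 0], [0, 0, 0, 0], [0, 0, 0, 0], [0, 0, 0, 0]]])

```text
time_s: 45.2
tcp_pos: [0.6132, 0.0767, 0.2816]
ee_rot: [[-0.159, -0.987, -0.002], [-0.987, 0.159, -0.01], [0.011, 0.0, -1.0]]
wrist_force: [1.0, -20.4, 2.1]
gripper_width: 0.125
gripper_force: 30.0
```

Run:
```python
from h import *
s=sense();d=s['tcp_pos'][:2]-O
print('rail',d@xr,d@yr,'dist',.170-d@yr-.016,'F',s['wrist_force'][:2]@xr,s['wrist_force'][:2]@yr,s['gripper_width'])
T=capture('top');S=capture('side');cv2.imwrite('pics/T2.png',T[:,:,::-1]);cv2.imwrite('pics/S2.png',S[:,:,::-1])
```

```text
rail 0.008792820009796693 -0.03264641370520443 dist 0.18664641370520446 F -1.2816320358463111 -20.365477477892377 0.12467872536660514
```

Request:
jog_arm(rows=[[[0.0019, -0.0005, 0, 0], [0, 0, 0, 0.132], [0, 0, 0, 0.132], [0, 0, 0, 0.132], [0, 0, 0, 0.132], [0, 0, 0, 0.132], [0, 0, 0, 0.132], [0, 0, 0, 0.132], [0, 0, 0, 0.132], [0, 0, 0, 0.132], [0, 0, 0, 0.132], [0, 0, 0, 0], [0, 0, 0, 0], [0, 0, 0, 0]]])

```text
time_s: 47.05
tcp_pos: [0.6119, 0.0778, 0.2815]
ee_rot: [[-0.996, -0.093, -0.004], [-0.093, 0.996, -0.006], [0.005, -0.005, -1.0]]
wrist_force: [-5.1, -9.7, 6.0]
gripper_width: 0.126
gripper_force: 30.1
```

Run:
```python
from h import *
s=sense();d=s['tcp_pos'][:2]-O
print('rail',d@xr,d@yr,'dist',.170-d@yr-.016,'F',s['wrist_force'][:2]@xr,s['wrist_force'][:2]@yr,s['gripper_width'],s['moment'])
to(W(8,-32.6,281),6.29-180)
```

```text
rail 0.007575928199324992 -0.031429988862181686 dist 0.1854299888621817 F -6.102896093978144 -9.11950244047247 0.12595105214616095 [-2.9762  1.3546  0.3568]
tcp [0.6119 0.0778 0.2815] yaw -174.67 shift [-0.0004 -0.0012  0.0005] t 47.05 j6 -107.1 w 0.126
turn -0.0167
```

Request:
jog_arm(rows=[[[0, 0, 0, 0], [0, 0, 0, 0], [0, 0, 0, 0], [0, 0, 0, 0], [0, 0, -0.02, 0], [0, 0, -0.05, 0], [0, 0, -0.06, 0], [0.05, 0, -0.02, 0], [0.06, 0, 0, 0], [0.06, 0, 0, 0], [0.04, -0.06, 0, 0], [0, -0.06, 0, 0], [0, -0.06, 0, 0], [0, -0.06, 0, 0], [0, -0.06, 0, 0], [0, 0, 0, 0], [0, 0, 0, 0]]], claw=0.5)

```text
time_s: 49.18
tcp_pos: [0.4363, -0.2293, 0.431]
ee_rot: [[-0.996, -0.092, -0.0], [-0.092, 0.996, 0.0], [-0.0, 0.0, -1.0]]
wrist_force: [-1.0, 0.3, -0.2]
gripper_width: 0.501
gripper_force: 0.0
```

Run:
```python
from h import *
T=capture('top');S=capture('side');cv2.imwrite('pics/T3.png',T[:,:,::-1])
v=T.max(2)
# profile along rail through bin ledges (rail x=0..., z=174) and front tops
for x,z in((-2,174),(-70,162)):
    print(x,[int(v[tuple(np.round(proj('top',W(x,y,z))).astype(int)[::-1])]) for y in range(176,-30,-2)])
hs=S.max(2)
print('side',[int(hs[tuple(np.round(proj('side',W(-2,y,174))).astype(int)[::-1])]) for y in range(176,-30,-2)])
# stop-face edge at plate front, top view
for x in(-60,-80,-92): print(x,[(y,int(v[tuple(np.round(proj('top',W(x,y,172))).astype(int)[::-1])])) for y in range(-8,-32,-2)])
# knob bar angle: dark centroid in top around knob at front/rear ends
p=proj('top',W(8,-31.5,233)); print(p)
x0,y0=np.round(p).astype(int); print(v[y0-12:y0+15,x0-9:x0+10])
```

```text
-2 [153, 160, 152, 152, 174, 225, 244, 246, 246, 246, 246, 246, 247, 246, 246, 247, 246, 245, 245, 245, 245, 245, 245, 246, 246, 246, 246, 247, 247, 247, 245, 244, 231, 161, 162, 222, 222, 245, 247, 247, 247, 247, 247, 245, 245, 245, 245, 245, 245, 244, 237, 228, 228, 226, 226, 224, 224, 224, 225, 223, 224, 224, 209, 209, 157, 133, 179, 223, 221, 224, 224, 223, 224, 225, 225, 225, 226, 226, 226, 226, 226, 224, 224, 224, 224, 224, 224, 225, 226, 226, 226, 226, 226, 215, 181, 181, 174, 221, 210, 177, 129, 129, 66]
-70 [163, 193, 153, 96, 92, 77, 68, 73, 85, 85, 93, 93, 87, 109, 109, 150, 149, 133, 95, 70, 70, 67, 66, 71, 76, 76, 74, 75, 75, 74, 64, 59, 63, 74, 74, 68, 68, 63, 68, 76, 81, 81, 91, 107, 107, 118, 118, 131, 124, 109, 74, 74, 61, 62, 67, 75, 75, 75, 77, 88, 98, 88, 88, 78, 75, 75, 69, 69, 66, 75, 75, 76, 90, 90, 113, 120, 114, 120, 120, 128, 121, 104, 72, 72, 73, 89, 94, 89, 76, 76, 76, 77, 75, 78, 82, 88, 143, 208, 188, 188, 86, 46, 44]
side [129, 129, 129, 129, 127, 127, 127, 127, 127, 127, 127, 127, 126, 125, 125, 126, 125, 125, 125, 125, 123, 124, 124, 123, 118, 119, 11
[... 2307 characters left out ...]
  72  55  50  47  48  72 111 152 170 140 133
  142]
 [223 215 181 174 221 210 177 129  66  50  49  65 128 193 220 224 166 150
  160]
 [226 221 192 184 228 223 217 181  85  51  49  78 170 237 238 220 167 152
  164]
 [227 225 204 191 231 224 220 188  97  53  50  69 155 226 220 181 162 152
  165]
 [226 225 207 190 231 228 227 193 107  55  49  61 120 177 178 172 164 159
  170]
 [223 227 212 177 222 235 238 212 131  67  51  69 138 198 194 174 162 152
  156]
 [201 211 201 168 221 240 242 230 175 117  80 108 173 224 215 184 164 129
   89]
 [144 130 125 146 202 226 233 231 219 188 165 186 205 210 211 214 198 148
   69]
 [ 83  83 101 133 166 194 219 221 221 227 232 240 241 241 240 235 224 168
   71]]
```

Run:
```python
from h import *
T=capture('top').max(2);S=capture('side').max(2)
for y in(151,89,27):
    for n,I in(('top',T),('side',S)): print(y,n,[int(cv2.getRectSubPix(I,(1,1),tuple(proj(n,W(x,y,174))))[0,0]) for x in range(-14,18,2)],'front',[int(cv2.getRectSubPix(I,(1,1),tuple(proj(n,W(x,y,142))))[0,0]) for x in range(-108,-88,2)])
```

```text
151 top [201, 240, 246, 247, 247, 247, 245, 240, 203, 168, 151, 161, 196, 217, 208, 189] front [54, 76, 112, 144, 121, 94, 77, 70, 63, 59]
151 side [131, 130, 129, 128, 127, 127, 126, 125, 124, 123, 120, 116, 112, 122, 132, 144] front [161, 161, 160, 160, 160, 159, 158, 157, 157, 157]
89 top [206, 241, 247, 247, 247, 247, 246, 233, 205, 165, 157, 183, 216, 239, 240, 213] front [50, 67, 118, 146, 133, 98, 81, 79, 80, 81]
89 side [85, 92, 115, 177, 221, 245, 247, 247, 247, 245, 240, 241, 244, 245, 232, 206] front [92, 92, 94, 97, 99, 99, 99, 103, 105, 105]
27 top [175, 224, 229, 227, 226, 226, 225, 215, 185, 160, 149, 157, 199, 217, 213, 190] front [60, 76, 125, 162, 148, 113, 83, 74, 77, 88]
27 side [94, 118, 163, 205, 231, 241, 243, 242, 241, 237, 225, 222, 223, 221, 195, 170] front [74, 74, 74, 74, 73, 73, 72, 73, 72, 72]
```

```bash
python3 -c "
from station import *
print(finish_job())"
```

```text
the job is handed in; nothing more can be done
None
```

I handed the job in at about 49 s: the three grey bins present hang closed up between the end plate and the stop, and the knob is back at its tight end. The last camera checks agreed with this, but `finish_job()` returned no verdict.

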